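# Shut and lock the filter cover of the craft-room fume extractor

## Task

The filter of the small glue-fume extractor has just been changed and its sloping cover left ajar. Shut the cover, then lock it: push the wing stud in against its spring, turn it a quarter turn clockwise and let it spring back into its lock, then let go. Do not knock over the glue bottle or the jar that stand beside it.

Things in the scene. Friction and masses are not known exactly. Their poses are not given: they have to be found in the camera images.
- housing (a point): Extractor: fixed grey wedge-shaped sheet-metal housing, 240 mm wide (y), 250 mm deep, 200 mm high at its back, 100 mm at its front (the robot's side), with a sloping hinged cover on top. This point is on the table under it; x points from its low front to its high back, y left, z up. It may stand turned in yaw.
- hinge_line (a point): Middle of the cover's hinge line (fixed), at the high back edge of the slope. y runs along the hinge; -x runs 30 degrees down the slope to the front in the plane of the shut cover's underside; z is the shut cover's outward normal, 30 degrees from vertical, leaning to the front.
- cover (a joint): Hinge of the cover: 0 rad shut, growing as its low front edge rises. Stiff: it stays where it is left, and shuts with about 2 to 5 N pushed down near its front edge. Nothing latches it until the stud is locked.
- cover_edge (a point): Point on the cover's upper face near its front edge, midway across, 185 mm from the hinge line (the cover is a plate 230 mm wide, 6 mm thick, 208 mm from hinge to front edge). It moves with the cover: x up the cover to the hinge, y along the hinge, z out of the upper face. To either side of the wing the face is free to be pushed.
- wing (a point): Grip centre of the stud's black wing: a bar 50 mm long (this frame's y), 12 mm thick (x), 26 mm high (z; top 11 mm above this point, bottom 15 mm below). z, through this point, is the stud's axis, square to the cover, 140 mm from the hinge line, midway across. Stud out, the cover's face is 27 mm below this point. Moves with cover and stud. Unlocked, the bar lies across the cover.
- stud_turn (a joint): Turn of the stud: 0 rad unlocked (bar parallel to the hinge line), growing clockwise as seen facing the cover from outside, stop at 1.57 (bar up and down the slope). From about 1.45 on it can spring back into its lock. As the cover shuts, a lug under it enters a slot in the housing, if the stud is within about 0.1 rad of unlocked.
- stud_push (a joint): How far the stud is pushed in, m: 0 out, 0.011 at most. Spring: 3 N at the start, 8 N at 7 mm, 11 N at the bottom. With the cover shut it turns only while pushed in more than 7 mm (9 to 10 is good). Let go in mid-turn it stays at about 7 mm; at the end of the turn it springs back to about 3 mm into a notch that locks it.
- bottle_mid (a point): White glue bottle with cap, 52 mm in diameter, 150 mm high, standing beside the housing; its centre, z along its axis.
- jar_mid (a point): Glass jar with a metal lid, 64 mm in diameter, 90 mm high, standing beside the housing; its centre, z along its axis.

How it is judged:
By the outcome, as a careful person would: the job done as asked, in the order asked, and still so for the second after the job is handed in, with the robot touching nothing.
It also fails if it takes over 48 s, if anything falls off the work surface, if the arm or the gripper's body presses on something with over 40 N, if the wrist force passes 120 N, or if a joint passes its speed limit or range.

## Robot

A 6-joint arm with a two-finger parallel gripper is mounted at the origin on the work surface. World frame = base frame: x ahead of the robot, y to its left, z up, the work surface at z = 0. Lengths are in m, angles in rad, forces in N, time in s.
With the tool pointing down it reaches from about 0.35 to 0.725 m from the base axis. Payload 6 kg.
Tool frame: the origin (TCP) lies at the very end of the fingers, on their centre line; the grasp point (between the pads) lies 19 mm behind it; y points along the fingers, z is the direction in which the jaws open and shut, and the axes are right-handed (so a half turn about y gives the same grasp; the last joint's range is limited). The gripper opens to 85 mm and grips with 20 to 120 N. Pads are 22 mm wide; open, the fingers measure 114 mm over their backs; the gripper's body (76 mm by 85 mm) begins 54 mm behind the grasp point. The pads swing forward as they close: fully open they stand 13 mm farther back than shut.
Start: joints at [1.581, 0.04, 0.085, 0, -1.615, -0.334], TCP at [0.191, 0.569, 0.231] pointing down, gripper open.
Joint ranges: [-2.56, 2.56], [-1.29, 2.01], [-1.08, 1.49], [-3.29, 1.98], [-2.81, -0.18], [-2.99, 2.99]. Speed limits (rad/s): [2.57, 2.57, 3.01, 3.14, 3.14, 3.14].

## Interface

Orientations are given as a unit quaternion [x, y, z, w].
In Python, from bench import robot gives the robot as it stands.
- The arm moves only by the shell command python3 -m creep 'ROWS' [FORCE]. ROWS is JSON, a list that holds one entry, the list of rows, each a list of 5 numbers: the shift along the tool's x, y, z as a fraction of full scale, then the turn about the tool's y as a fraction of full scale, then the opening, from 0 (shut) to 1 (fully open). In form: [[[tx, ty, tz, turn, fingers], ...]]. A call has 1 to 8 rows; each row is the pose to reach, as a shift and turn from the pose measured when the call began, along the tool's axes at that moment; what a row does not reach only later rows make up. Full scale, the value 1, is 200 mm for a shift and 60 degrees for a turn. A row lasts 1/12 s, in which the tool goes at most 41.7 mm and 7.16 degrees, less where a joint would pass 70% of its speed; a pose out of reach is approached as far as the arm can. A call with a number of a shift or a turn outside -1 to 1 is refused whole. A call with a gripper value outside its range is refused whole. The fingers move at their own pace and stop on an object; FORCE is the grip in N (left out, the last holds). Time passes only in rows, so rows that repeat a pose let the fingers close. It gives the time, the measured TCP pose, the force and the opening at its end, in the units of the state.
- robot.read_state(): the state, without advancing time (a new reading comes with each control period).
- robot.read_camera(name): name is "side" or "top"; returns a dict with "image" (400x640x3 uint8, red, green, blue), "z_map" (400x640 float32, m along the optical axis (not along the pixel's ray), 0 where there is no reading), "mtx" (3x3 intrinsics, pixels), "origin" and "rotation" of the camera in the world. Camera axes: x right, y up, looking along -z (the intrinsics and any distortion apply to the point x, -y, -z); pixel columns grow to the right and rows downward; lengths in m; the calibration is good to about 2 mm. A picture is of the moment at which its call begins.
- robot.hand_in(): hands the job in, once; it reports no verdict.
The state is a dict: "time": time; "qpos": joint angles; "qvel": joint speeds; "joint_torque": joint torques, N m; "eef_pos": TCP position; "tcp_rot": TCP orientation; "ft_force": force on the tool from outside, world axes, zero at the start; "moment": the same for the moment, N m; "grip_width": opening from 0.0 (shut) to 1.0 (fully open).
Only numpy, scipy, OpenCV 4.12 (cv2) and the standard library are available. Lean on these libraries where they do the work, as an engineer would, in place of code of your own. Each camera call takes 0.05 s, during which the arm holds its last target.

## Working session

There is one attempt and no reset: what is moved stays moved. The work goes in short steps, Python scripts to look and compute and a shell command to move; the robot and the scene stay as the last step left them, time stands still between calls to the robot, and variables do not carry over. Pictures are saved under pics/ and viewed, and the job is handed in when it is done.

```bash
ls; mkdir -p pics; python3 - <<'E'
from bench import robot
import cv2,numpy as np
s=robot.read_state()
for k,v in s.items(): print(k,np.round(v,4))
for n in("side","top"):
    c=robot.read_camera(n); np.savez(f"{n}0.npz",**c)
    cv2.imwrite(f"pics/{n}0.png",c["image"][:,:,::-1])
    print(n,c["mtx"],c["origin"],c["rotation"])
E
```

```text
pics
time 0.0
qpos [ 1.5807e+00  4.0800e-02  8.3800e-02 -5.0000e-04 -1.6155e+00 -3.3370e-01]
qvel [ 0.0014 -0.0003 -0.0011  0.0001 -0.0002  0.0022]
joint_torque [-4.00000e-04 -3.68190e+01  3.47411e+01  6.93220e+00 -5.30000e-03
  0.00000e+00]
eef_pos [0.1907 0.5685 0.2303]
tcp_rot [-0.1139 -0.6972  0.6985  0.114 ]
ft_force [-0.358   0.4742 -0.5656]
moment [0.0097 0.0054 0.0624]
grip_width 0.9985
side [[465.18551641   0.         314.78670917]
 [  0.         465.18551641 198.27603557]
 [  0.           0.           1.        ]] [1.01655685 0.63666769 0.74326728] [0.10681144 0.39617305 0.8792928  0.24183136]
top [[362.6314195    0.         324.80655047]
 [  0.         362.6314195  190.90212523]
 [  0.           0.           1.        ]] [0.64115402 0.03532487 0.92981749] [-0.00443322  0.00797384  0.71030813 -0.70383175]
```

View pics/side0.png

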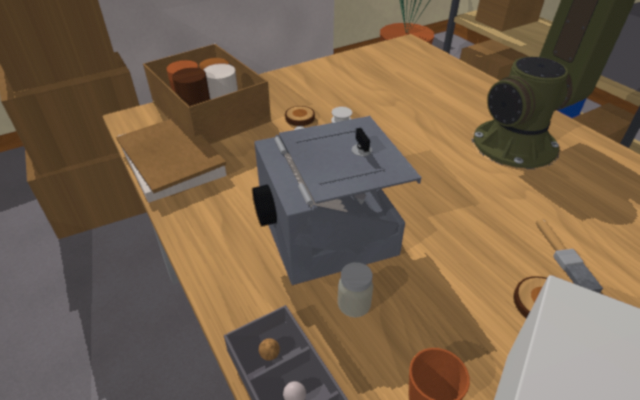

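View pics/top0.png

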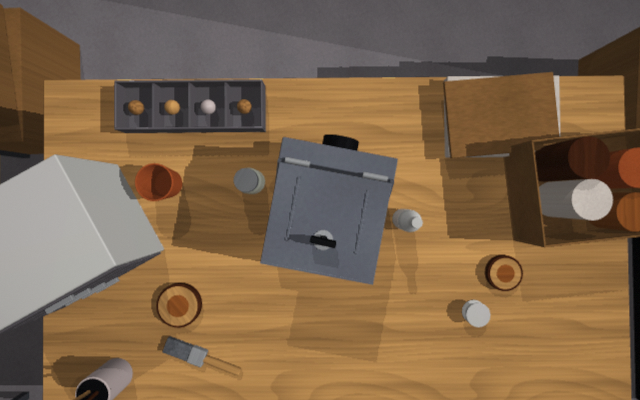

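The cover stands ajar, with the wing at about (322,240) in the top view and (363,140) in the side view. The jar is at (250,180) and the bottle at (407,220), both in the top view. A large grey box fills the top view's left edge and may be an obstacle or part of the robot. Next I'll measure these with the depth maps.

```bash
cat > h.py <<'E'
import numpy as np
from scipy.spatial.transform import Rotation as R
def cloud(c):
    K=c["mtx"]; z=c["z_map"]; v,u=np.mgrid[:z.shape[0],:z.shape[1]]
    rot=np.asarray(c["rotation"]); Rm=R.from_quat(rot).as_matrix() if rot.size==4 else rot
    p=np.stack([(u-K[0,2])/K[0,0]*z,-(v-K[1,2])/K[1,1]*z,-z],-1)
    w=p@Rm.T+c["origin"]; w[z==0]=np.nan
    return w
E
python3 - <<'E'
import numpy as np
from h import *
np.set_printoptions(precision=4,suppress=True)
t=cloud(np.load("top0.npz")); s=cloud(np.load("side0.npz"))
for n,u,v in [("table",420,330),("hinge L",285,150),("hinge R",390,165),("coverFR",370,280),("coverFL",265,260),("coverMid",325,200),("wing",322,240),("jar",250,180),("bottlecap",416,221),("bottle sh",402,219),("box",90,230),("boxcorner",158,245),("boxfront",100,290),("box2",20,200),("cup",160,180)]:
    print("top",n,t[v,u])
for n,u,v in [("wing",363,140),("jarlid",357,272),("box",600,350),("coverF",415,180),("front",330,240),("table",450,280)]:
    print("side",n,s[v,u])
# cover plane fit
reg=t[170:270,270:385].reshape(-1,3); 
print(np.nanmin(t[...,2]),np.nanmax(t[...,2]))
def plane(P):
    for _ in range(10):
        c=P.mean(0); n=np.linalg.svd(P-c)[2][2]; d=(P-c)@n; P=P[abs(d)<max(.003,1.5*d.std())] 
        if d.std()<.0015: break
    return c,n*np.sign(n[2]),d.std(),len(P)
poly=t[185:225,295:360].reshape(-1,3); print(plane(poly[~np.isnan(poly[:,0])]))
poly=s[140:175,310:350].reshape(-1,3); print(plane(poly[~np.isnan(poly[:,0])]))
E
```

```text
top table [ 0.2996 -0.2095 -0.0022]
top hinge L [0.738  0.1118 0.1932]
top hinge R [ 0.7055 -0.1015  0.194 ]
top coverFR [ 0.4749 -0.0571  0.2019]
top coverFL [0.5172 0.1521 0.2038]
top coverMid [0.6357 0.0314 0.2064]
top wing [0.5605 0.038  0.2431]
top jar [0.6827 0.2042 0.089 ]
top bottlecap [ 0.5881 -0.1649  0.1472]
top bottle sh [ 0.5898 -0.1448  0.1006]
top box [0.5817 0.4892 0.2208]
top boxcorner [0.5262 0.4472 0.0229]
top boxfront [0.4205 0.5801 0.0405]
top box2 [0.6413 0.624  0.2223]
top cup [0.6888 0.449  0.0072]
side wing [0.567  0.0533 0.2422]
side jarlid [0.6795 0.2118 0.0898]
side box [0.5594 0.5523 0.2207]
side coverF [0.5216 0.1594 0.1999]
side front [0.688  0.1336 0.1067]
side table [0.4857 0.2668 0.0016]
-0.7686762836714467 0.24480567613785875
(array([0.6267, 0.0275, 0.2049]), array([-0.0121, -0.0011,  0.9999]), np.float64(0.0012848684149662714), 2550)
(array([0.6225, 0.0238, 0.2054]), array([-0.0132, -0.0004,  0.9999]), np.float64(0.0009223841330443708), 1394)
```

```bash
python3 - <<'E'
import numpy as np,cv2
from h import *
np.set_printoptions(precision=4,suppress=True)
for name in("top","side"):
    c=np.load(name+"0.npz"); t=cloud(c)
    m=(abs(t[...,2]-.2045)<.006)&(t[...,0]>.4)&(t[...,0]<.85)&(abs(t[...,1]-.03)<.17)
    n,l,st,_=cv2.connectedComponentsWithStats(m.astype(np.uint8)); k=1+np.argmax(st[1:,4])
    P=t[l==k]; r=cv2.minAreaRect(P[:,:2].astype(np.float32)*1000); print(name,r,cv2.boxPoints(r)/1000)
    m=(t[...,2]>.225)&(t[...,0]>.5)&(t[...,0]<.65)&(abs(t[...,1]-.03)<.1)
    W=t[m]; r=cv2.minAreaRect(W[:,:2].astype(np.float32)*1000); print("wing",len(W),r,W.mean(0),np.percentile(W[:,2],[5,50,95]))
    d=np.linalg.svd(W[:,:2]-W[:,:2].mean(0))[2][0]; print("bar dir",d, np.degrees(np.arctan2(-d[0]/d[1],1)))
    for nm,(x,y,z,rr) in {"jar":(.68,.205,.085,.06),"bottle":(.59,-.155,.135,.05)}.items():
        m=(np.hypot(t[...,0]-x,t[...,1]-y)<rr)&(abs(t[...,2]-z)<.02)
        Q=t[m]; print(nm,len(Q),Q.min(0),Q.max(0)) if len(Q) else 0
img=cv2.imread("pics/top0.png")[120:300,230:440]; cv2.imwrite("pics/crop0.png",cv2.resize(img,None,fx=3,fy=3,interpolation=cv2.INTER_CUBIC))
E
```

```text
top ((596.8676147460938, 29.799705505371094), (230.06568908691406, 219.84510803222656), 78.67920684814453) [[ 0.4665 -0.0614]
 [ 0.6821 -0.1046]
 [ 0.7272  0.121 ]
 [ 0.5117  0.1642]]
wing 189 ((557.5131225585938, 37.45835876464844), (49.24710464477539, 12.4588041305542), 75.77266693115234) [0.5581 0.0373 0.2407] [0.2326 0.2416 0.2439]
bar dir [-0.2416 -0.9704] -13.978776913264028
jar 509 [0.6554 0.1874 0.065 ] [0.7109 0.244  0.0942]
bottle 131 [ 0.5752 -0.176   0.1155] [ 0.5973 -0.1531  0.1527]
side ((595.8431396484375, 29.95995330810547), (234.18719482421875, 220.84927368164062), 79.15748596191406) [[ 0.4654 -0.0643]
 [ 0.6823 -0.1058]
 [ 0.7263  0.1242]
 [ 0.5094  0.1657]]
wing 198 ((557.5892944335938, 37.92680358886719), (51.08698272705078, 13.044608116149902), 75.76050567626953) [0.5605 0.0416 0.2374] [0.2266 0.2397 0.2436]
bar dir [0.187  0.9824] -10.777057298032172
jar 880 [0.6567 0.1869 0.065 ] [0.7129 0.2445 0.0941]
bottle 17 [ 0.5756 -0.1782  0.1487] [ 0.5944 -0.167   0.1519]
```

View pics/crop0.png

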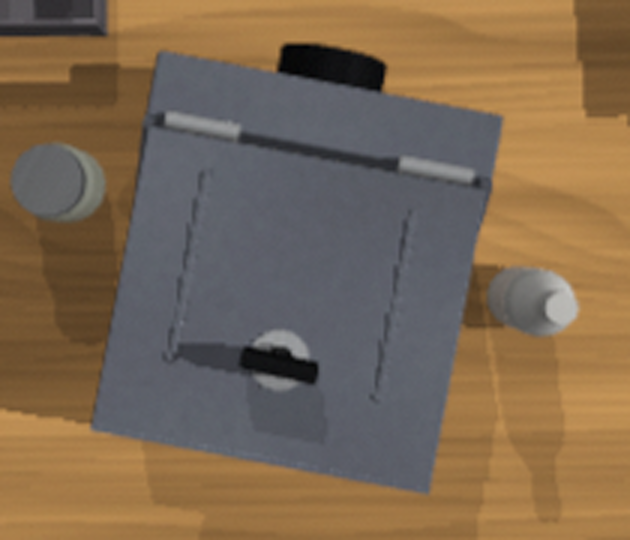

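```bash
cat > plan.py <<'E'
import numpy as np,sys
from h import *
from bench import robot
np.set_printoptions(precision=4,suppress=True)
yaw=np.radians(-11.1); hx=np.array([np.cos(yaw),np.sin(yaw),0]); hy=np.array([-np.sin(yaw),np.cos(yaw),0]); ez=np.array([0,0,1.])
H=np.array([.6935,.011,.200])
s_=hx*np.cos(np.pi/6)+ez*.5; n_=-hx*.5+ez*np.cos(np.pi/6)
wing=H-.14*s_+.033*n_
def show():
    s=robot.read_state(); 
    Rm=R.from_quat(s["tcp_rot"]).as_matrix()
    print("t",s["time"],"pos",s["eef_pos"],"q",s["qpos"],"F",s["ft_force"],"M",s["moment"],"grip",s["grip_width"])
    j=Rm[:,2]; a=np.degrees(np.arctan2(j@hy,j@hx)); print("jaw axis yaw rel. hx",a,"down",Rm[:,1])
    d=np.asarray(s["eef_pos"])-H; print("tcp in housing rel hinge x,y,z(mm)",d@hx*1e3,d@hy*1e3,d[2]*1e3)
    return s,Rm
def to(p,s,Rm): 
    v=Rm.T@(np.asarray(p)-s["eef_pos"])/.2; print("shift frac to",np.asarray(p),v); return v
E
python3 - <<'E'
from plan import *
s,Rm=show(); print(Rm)
print("wing shut",wing)
p=H-.165*hx+.06*hy; p[2]=.29; to(p,s,Rm)
to([.19,.5685,.30],s,Rm)
E
```

```text
t 0.1 pos [0.1908 0.5686 0.2304] q [ 1.5807  0.0408  0.0839 -0.0004 -1.6155 -0.3337] F [ 0.7338 -0.6088 -0.2474] M [-0.0175  0.0274 -0.0261] grip 0.9993244430033599
jaw axis yaw rel. hx -97.45344190932916 down [-0.0004 -0.0016 -1.    ]
tcp in housing rel hinge x,y,z(mm) -600.6851725584072 450.3385169396227 30.362768759597035
[[-0.948  -0.0004 -0.3182]
 [ 0.3182 -0.0016 -0.948 ]
 [-0.0001 -1.      0.0016]]
wing shut [0.5583 0.0375 0.1586]
shift frac to [0.5431 0.1016 0.29  ] [-2.4132 -0.2952  1.6531]
shift frac to [0.19   0.5685 0.3   ] [ 0.0034 -0.3482  0.002 ]
```

```bash
python3 -m creep '[[[0,-0.3,0,0.2,0],[0,-0.35,0,0.4,0],[-0.2,-0.35,0.15,0.5,0],[-0.4,-0.35,0.3,0.6,0],[-0.6,-0.35,0.45,0.7,0],[-0.8,-0.35,0.6,0.8,0],[-0.9,-0.35,0.7,0.8,0],[-0.9,-0.35,0.7,0.8,0]]]' 30; python3 -c "
from plan import *
s,Rm=show(); p=H-.165*hx+.06*hy; p[2]=.29; to(p,s,Rm)"
```

```text
time: 0.77
eef_pos: [0.3184, 0.3754, 0.3013]
tcp_rot: [-0.39, -0.59, 0.59, 0.39]
ft_force: [0.4, 0.2, 1.4]
grip_width: 0.004
t 0.7667 pos [0.3184 0.3754 0.3013] q [ 1.2785 -0.2266 -0.0362  0.0007 -1.7621 -0.8758] F [0.3877 0.2417 1.3571] M [0.0833 0.0296 0.0247] grip 0.0036200736840892433
jaw axis yaw rel. hx -145.83453821763504 down [ 0.0004 -0.001  -1.    ]
tcp in housing rel hinge x,y,z(mm) -438.22059169581473 285.40524475988735 101.2935307296166
shift frac to [0.5431 0.1016 0.29  ] [-1.6996  0.0583 -0.4974]
```

```bash
python3 -m creep '[[[-0.2,0,-0.05,0.1,0],[-0.4,0,-0.1,0.2,0],[-0.6,0,-0.15,0.3,0],[-0.8,0,-0.2,0.4,0],[-1,0,-0.3,0.5,0],[-1,0,-0.3,0.57,0],[-1,0,-0.3,0.57,0]]]'; python3 -c "
from plan import *
s,Rm=show(); p=H-.165*hx+.06*hy; p[2]=.29; to(p,s,Rm)"
```

```text
time: 1.35
eef_pos: [0.4532, 0.2129, 0.3007]
tcp_rot: [0.548, 0.446, -0.448, -0.547]
ft_force: [-0.7, 0.2, 0.8]
grip_width: -0.001
t 1.35 pos [0.4532 0.2129 0.3007] q [ 0.843  -0.2035 -0.0177  0.0008 -1.7585 -1.0446] F [-0.7095  0.1819  0.8472] M [0.0404 0.0528 0.054 ] grip -0.0011952183685784458
jaw axis yaw rel. hx 179.54152100970833 down [-0.0007 -0.002  -1.    ]
tcp in housing rel hinge x,y,z(mm) -274.6706115240762 151.81324906053973 100.74182813548943
shift frac to [0.5431 0.1016 0.29  ] [-0.4545  0.0545 -0.552 ]
```

```bash
python3 -m creep '[[[-0.15,0,-0.2,0,0],[-0.3,0,-0.4,0,0],[-0.45,0,-0.55,0,0],[-0.45,0.15,-0.55,0,0],[-0.45,0.3,-0.55,0,0],[-0.45,0.42,-0.55,0,0],[-0.45,0.42,-0.55,0,0],[-0.45,0.42,-0.55,0,0]]]'; python3 -c "
from plan import *
s,Rm=show(); p=H-.165*hx+.06*hy; p[2]=.115; to(p,s,Rm)
import cv2
c=robot.read_camera('side');cv2.imwrite('pics/s1.png',c['image'][:,:,::-1])"
```

```text
time: 2.02
eef_pos: [0.5421, 0.1029, 0.2162]
tcp_rot: [0.548, 0.446, -0.449, -0.547]
ft_force: [-0.2, 0.1, 1.3]
grip_width: 0.003
t 2.0167 pos [0.5421 0.1029 0.2162] q [ 0.5527 -0.0861 -0.0672  0.0015 -1.5939 -0.7519] F [-0.2089  0.1488  1.2779] M [ 0.0366 -0.0537  0.0248] grip 0.003246320039612545
jaw axis yaw rel. hx 179.6870024278488 down [-0.0028 -0.0035 -1.    ]
tcp in housing rel hinge x,y,z(mm) -166.23127409740192 61.05683104864243 16.241237887503924
shift frac to [0.5431 0.1016 0.115 ] [-0.0032  0.5062 -0.0072]
```

View pics/s1.png

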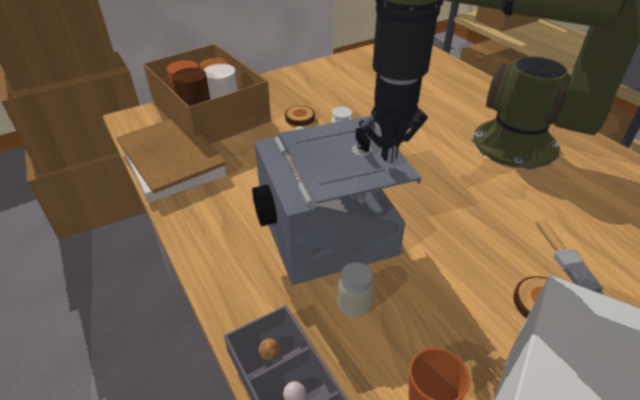

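The closed fingers hover at (395,158), over the cover's front area and to the left of the wing at (362,140). I'll push the cover down in steps.

```bash
python3 -m creep '[[[0,0.06,0,0,0],[0,0.12,0,0,0],[0,0.18,0,0,0],[0,0.24,0,0,0],[0,0.3,0,0,0],[0,0.34,0,0,0],[0,0.37,0,0,0],[0,0.4,0,0,0]]]'; python3 -c "
from plan import *
s,Rm=show(); p=H-.165*hx+.06*hy; p[2]=.115; to(p,s,Rm)"
```

```text
time: 2.73
eef_pos: [0.5429, 0.1028, 0.1376]
tcp_rot: [0.548, 0.447, -0.448, -0.546]
ft_force: [0.5, 0.1, 1.9]
grip_width: 0.001
t 2.7333 pos [0.5429 0.1028 0.1376] q [ 0.5523 -0.0767 -0.2016  0.0026 -1.4471 -0.7521] F [0.5107 0.1254 1.875 ] M [-0.0539 -0.1693 -0.0156] grip 0.0013186544938951035
jaw axis yaw rel. hx 179.673702490878 down [ 0.0003 -0.0028 -1.    ]
tcp in housing rel hinge x,y,z(mm) -165.41412754228415 61.04918975316396 -62.35170076530064
shift frac to [0.5431 0.1016 0.115 ] [-0.0049  0.1133 -0.002 ]
```

```bash
python3 -m creep '[[[0,0.03,0,0,0],[0,0.06,0,0,0],[0,0.08,0,0,0],[0,0.1,0,0,0],[0,0.1,0,0,0]]]'; python3 -c "
from plan import *
s,Rm=show(); p=H-.165*hx+.06*hy; p[2]=.115; to(p,s,Rm)
import cv2
c=robot.read_camera('side');cv2.imwrite('pics/s2.png',c['image'][:,:,::-1])"
```

```text
time: 3.15
eef_pos: [0.5425, 0.1026, 0.1166]
tcp_rot: [0.548, 0.447, -0.449, -0.547]
ft_force: [-0.2, -0.3, -1.1]
grip_width: -0.002
t 3.15 pos [0.5425 0.1026 0.1166] q [ 0.5522 -0.0689 -0.2326  0.0021 -1.4096 -0.7521] F [-0.2411 -0.337  -1.0889] M [ 0.016   0.1028 -0.0253] grip -0.0021923190604347612
jaw axis yaw rel. hx 179.66600583758796 down [-0.001  -0.0031 -1.    ]
tcp in housing rel hinge x,y,z(mm) -165.79115533649428 60.83954813880653 -83.38918903109438
shift frac to [0.5431 0.1016 0.115 ] [-0.0041  0.0081 -0.004 ]
```

View pics/s2.png

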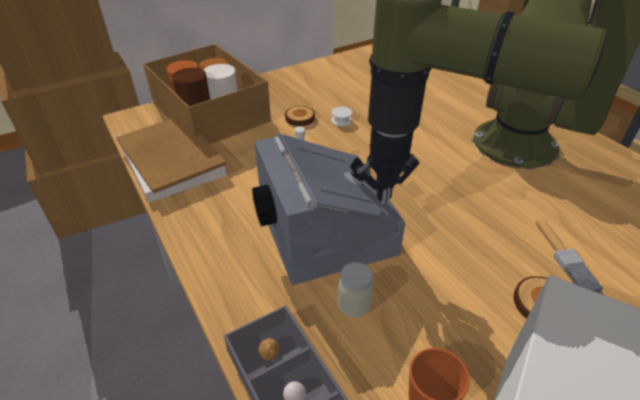

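The cover lies almost shut and the contact force is low. I'll press a few mm more until it resists.

```bash
python3 -m creep '[[[0,0.015,0,0,0],[0,0.03,0,0,0],[0,0.03,0,0,0]]]'; python3 -m creep '[[[0,0.015,0,0,0],[0,0.015,0,0,0]]]';python3 -c "
from plan import *
s,Rm=show()"
```

```text
time: 3.45
eef_pos: [0.5434, 0.1026, 0.1144]
tcp_rot: [0.549, 0.448, -0.448, -0.546]
ft_force: [-5.0, -0.3, 13.4]
grip_width: -0.003
time: 3.62
eef_pos: [0.5436, 0.1026, 0.1144]
tcp_rot: [0.549, 0.449, -0.447, -0.545]
ft_force: [-8.6, 0.4, 12.6]
grip_width: -0.005
t 3.6167 pos [0.5436 0.1026 0.1144] q [ 0.553  -0.0704 -0.2391  0.005  -1.3997 -0.7521] F [-8.5839  0.3678 12.6494] M [ 0.0805  2.8338 -0.0057] grip -0.004771504794460559
jaw axis yaw rel. hx 179.7387595009346 down [ 0.0047 -0.0029 -1.    ]
tcp in housing rel hinge x,y,z(mm) -164.75022415743067 61.03061222184326 -85.58398685329837
```

```bash
python3 -m creep '[[[0,-0.1,0,0,0],[0,-0.3,0,0,0],[0,-0.5,0,0,0.4],[0.1,-0.7,0.1,0,0.4],[0.25,-0.7,0.3,0,0.4],[0.4,-0.7,0.5,0,0.4],[0.4,-0.7,0.5,0,0.4]]]'; python3 - <<'E'
from plan import *
import cv2
s,Rm=show()
for n in("top","side"):
    c=robot.read_camera(n); np.savez(n+"1.npz",**c)
    cv2.imwrite(f"pics/{n}3.png",c["image"][:,:,::-1])
    t=cloud(c); d=t-H
    u=d@s_; v=d@hy; w=d@n_
    m=(u>-.11)&(u<-.03)&(abs(v)<.09)&(abs(w-.006)<.02); P=np.stack([u[m],v[m],w[m]],-1)
    A=np.c_[P[:,:2],np.ones(len(P))]; print(n,len(P),"plane w=a*u+b*v+c",np.linalg.lstsq(A,P[:,2],rcond=None)[0])
    m=(w>.022)&(w<.055)&(abs(u+.14)<.05)&(abs(v)<.05); Q=np.stack([u[m],v[m],w[m]],-1)
    if len(Q)>10:
        r=cv2.minAreaRect(Q[:,:2].astype(np.float32)*1e3); print("wing",len(Q),r,"top",np.percentile(Q[:,2],[50,95,99]))
E
```

```text
time: 4.2
eef_pos: [0.4588, 0.2034, 0.2546]
tcp_rot: [0.548, 0.45, -0.447, -0.545]
ft_force: [1.0, 0.5, -1.3]
grip_width: 0.404
t 4.2 pos [0.4588 0.2034 0.2546] q [ 0.8228 -0.2229 -0.1199  0.0043 -1.6704 -1.0195] F [ 0.9605  0.4887 -1.2638] M [-0.0286 -0.0429 -0.0003] grip 0.40408348018959367
jaw axis yaw rel. hx 179.80434668822406 down [ 0.0055 -0.0004 -1.    ]
tcp in housing rel hinge x,y,z(mm) -267.33275011092053 143.6160526485251 54.64096501076327
top 2821 plane w=a*u+b*v+c [ 0.     -0.0006  0.0051]
wing 236 ((-137.48367309570312, 0.24048805236816406), (49.39292907714844, 13.25723934173584), 88.41236877441406) top [0.0398 0.044  0.0448]
side 1460 plane w=a*u+b*v+c [-0.0008  0.0001  0.0058]
wing 232 ((-137.20887756347656, 0.4993629455566406), (50.81103515625, 14.89498519897461), 89.28459167480469) top [0.0357 0.0439 0.0444]
```

View pics/top3.png

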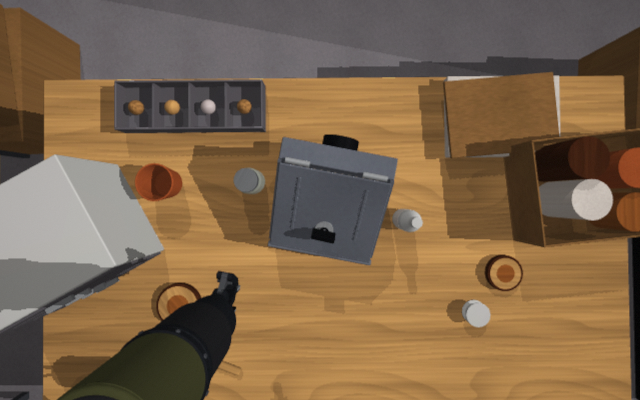

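View pics/side3.png

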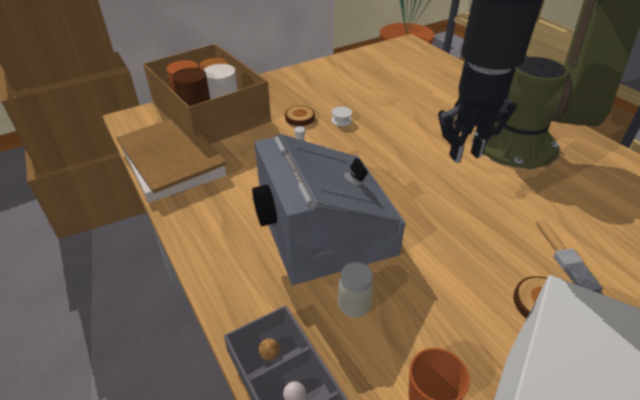

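Shut is confirmed: the cover plane's slope matches within 0.001 rad in both views. The wing is at (323,235) in the top view, with its top 44 mm above the cover's underside plane and its angle near 0. Now the grasp.

```bash
python3 -c "
from plan import *
s,Rm=show(); w=wing+.0015*s_; print(w); p=w-.002*hx; p[2]=.21; to(p,s,Rm)"
```

```text
t 4.3 pos [0.459  0.2034 0.2542] q [ 0.8228 -0.222  -0.1201  0.0045 -1.6701 -1.0165] F [ 0.7103 -0.3333  0.2511] M [-0.0272 -0.0189  0.0343] grip 0.4022417325867324
jaw axis yaw rel. hx 179.97556305811523 down [ 0.0051 -0.0011 -1.    ]
tcp in housing rel hinge x,y,z(mm) -267.1918267526611 143.67944260510197 54.20196003561545
[0.5596 0.0373 0.1593]
shift frac to [0.5576 0.0377 0.21  ] [-0.7181  0.2244 -0.6429]
```

```bash
python3 -m creep '[[[-0.15,0,-0.15,0,0.4],[-0.3,0,-0.3,0,0.4],[-0.45,0,-0.45,0,0.4],[-0.6,0,-0.6,0,0.4],[-0.72,0,-0.645,0,0.4],[-0.72,0.22,-0.645,0,0.4],[-0.72,0.22,-0.645,0,0.4],[-0.72,0.22,-0.645,0,0.4]]]' 40; python3 - <<'E'
from plan import *
import cv2
s,Rm=show(); w=wing+.0015*s_; p=w-.002*hx; p[2]=w[2]-.003; to(p,s,Rm)
for n in("top","side"):
    c=robot.read_camera(n); cv2.imwrite(f"pics/{n}4.png",cv2.resize(c["image"][90:290,200:460,::-1],None,fx=3,fy=3))
E
```

```text
time: 4.97
eef_pos: [0.5568, 0.0361, 0.208]
tcp_rot: [0.547, 0.448, -0.45, -0.546]
ft_force: [0.1, 0.4, 1.4]
grip_width: 0.401
t 4.9667 pos [0.5568 0.0361 0.208 ] q [ 0.4263 -0.072  -0.0692  0.0023 -1.5757 -0.6217] F [0.051  0.3649 1.3589] M [-0.0134  0.0277 -0.0186] grip 0.4008062274849023
jaw axis yaw rel. hx 179.90376620396202 down [-0.0009 -0.003  -1.    ]
tcp in housing rel hinge x,y,z(mm) -138.99028671331263 -1.6436416528579987 7.983309711606351
shift frac to [0.5576 0.0377 0.1563] [ 0.009   0.2582 -0.0028]
```

View pics/side4.png

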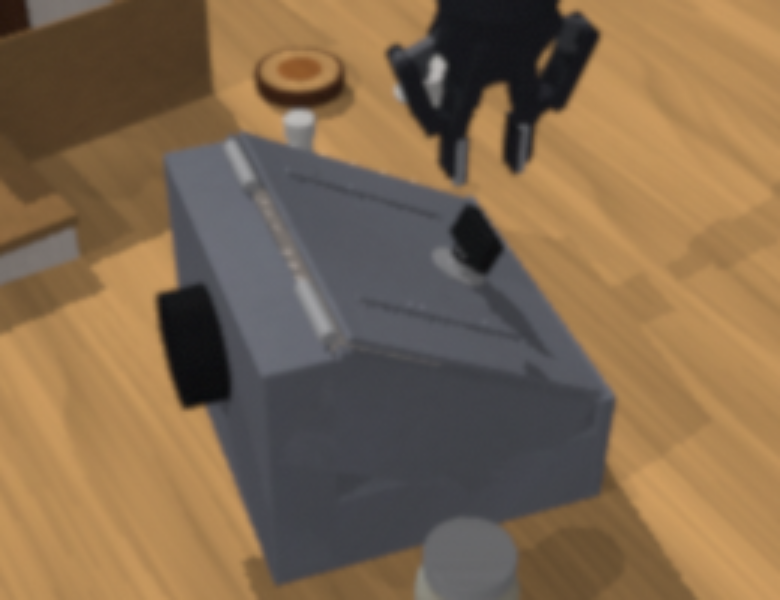

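The open fingers stand over the wing, which is at (475,240) in the crop, and straddle it along the slope. I'll descend around it now.

```bash
python3 -m creep '[[[0.01,0.08,0,0,0.4],[0.01,0.16,0,0,0.4],[0.01,0.22,0,0,0.4],[0.01,0.26,0,0,0.4],[0.01,0.26,0,0,0.4]]]' 40; python3 - <<'E'
from plan import *
import cv2
s,Rm=show(); w=wing+.0015*s_; p=w-.002*hx; p[2]=w[2]-.003; to(p,s,Rm)
c=robot.read_camera("side"); cv2.imwrite(f"pics/side5.png",cv2.resize(c["image"][90:240,280:480,::-1],None,fx=4,fy=4))
E
```

```text
time: 5.48
eef_pos: [0.5588, 0.0396, 0.1598]
tcp_rot: [0.548, 0.451, -0.449, -0.544]
ft_force: [0.4, 0.1, -0.5]
grip_width: 0.404
t 5.4833 pos [0.5588 0.0396 0.1598] q [ 0.4317 -0.067  -0.1526  0.004  -1.4813 -0.6248] F [ 0.4289  0.1133 -0.5346] M [-0.0264  0.0469 -0.018 ] grip 0.4039520984172289
jaw axis yaw rel. hx -179.94491606644166 down [ 0.0053 -0.0019 -1.    ]
tcp in housing rel hinge x,y,z(mm) -137.719988349774 2.087579806173438 -40.23184232439353
shift frac to [0.5576 0.0377 0.1563] [-0.0104  0.0172  0.0037]
```

View pics/side5.png

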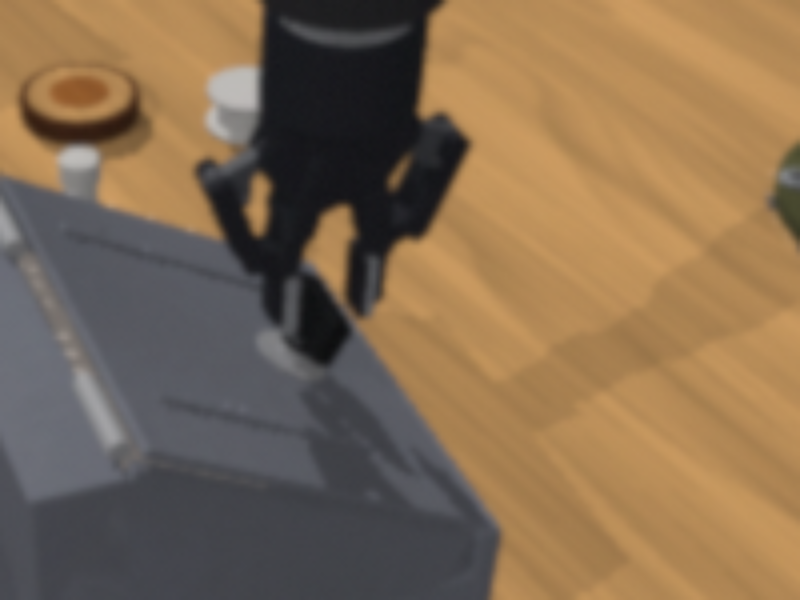

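The fingers straddle the bar, uphill at (295,310) and downhill at (370,290). I'll close on it.

```bash
python3 -m creep '[[[-0.01,0.012,0,0,0.3],[-0.01,0.02,0,0,0.1],[-0.01,0.02,0,0,0],[-0.01,0.02,0,0,0],[-0.01,0.02,0,0,0]]]' 40; python3 - <<'E'
from plan import *
import cv2
s,Rm=show(); w=wing+.0015*s_; p=w-.002*hx; p[2]=w[2]-.003; to(p,s,Rm)
to(p-.0095*n_,s,Rm)
c=robot.read_camera("side"); cv2.imwrite(f"pics/side6.png",cv2.resize(c["image"][90:240,280:480,::-1],None,fx=4,fy=4))
E
```

```text
time: 5.95
eef_pos: [0.5583, 0.0375, 0.1574]
tcp_rot: [0.548, 0.451, -0.448, -0.544]
ft_force: [-5.0, 1.8, 2.0]
grip_width: 0.163
t 5.95 pos [0.5583 0.0375 0.1574] q [ 0.4286 -0.0687 -0.1584  0.004  -1.4766 -0.6217] F [-4.9696  1.8227  2.0165] M [0.4887 1.6677 0.0609] grip 0.16264381774600947
jaw axis yaw rel. hx -179.94547754961482 down [ 0.0057 -0.0018 -1.    ]
tcp in housing rel hinge x,y,z(mm) -137.79665727654324 -0.03835202790703449 -42.553714153380746
shift frac to [0.5576 0.0377 0.1563] [0.0002 0.0056 0.0033]
shift frac to [0.5623 0.0367 0.1481] [ 0.0002  0.0468 -0.0202]
```

View pics/side6.png

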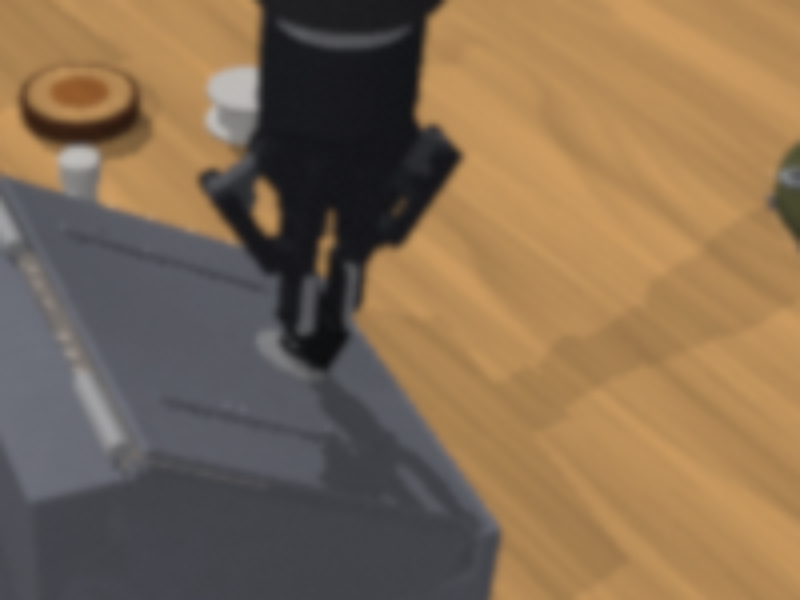

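```bash
python3 - <<'E'
from plan import *
import cv2
def stat(c,l):
    t=cloud(c); d=t-H; u=d@s_; v=d@hy; w=d@n_
    m=(v>.020)&(v<.032)&(abs(u+.14)<.02)&(w>.010)&(w<.06)
    print(l,m.sum(),"w pct",np.percentile(w[m],[2,25,50,75,98])*1e3,"u",np.percentile(u[m],[5,50,95])*1e3)
    vv,uu=np.nonzero(m); print(" pix",uu.min(),uu.max(),vv.min(),vv.max())
stat(np.load("side1.npz"),"before")
c=robot.read_camera("side"); stat(c,"now")
a=np.load("side1.npz")["image"][110:200,330:400,::-1]; b=c["image"][110:200,330:400,::-1]
cv2.imwrite("pics/cmp.png",cv2.resize(np.hstack([a,b]),None,fx=5.5,fy=5.5,interpolation=cv2.INTER_NEAREST))
E
```

```text
before 64 w pct [18.8421 25.0284 31.1151 37.3177 43.216 ] u [-142.7971 -136.6946 -131.7466]
 pix 357 367 171 181
now 62 w pct [16.3673 23.0223 29.3647 35.6392 40.5827] u [-142.4699 -136.7251 -132.4672]
 pix 357 366 172 182
```

View pics/cmp.png

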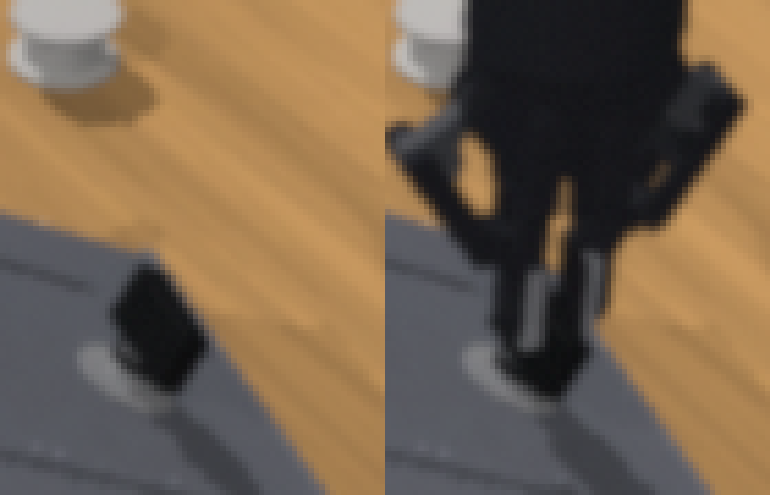

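The bar is now gripped by its upper half and the squeeze has pushed the stud in about 2 mm. I'll push along the axis.

```bash
cat > st.py <<'E'
from plan import *
import cv2,sys
def stud(c,vmin=.020,vmax=.032):
    t=cloud(c); d=t-H; u=d@s_; v=d@hy; w=d@n_
    m=(v>vmin)&(v<vmax)&(abs(u+.14)<.02)&(w>.0085)&(w<.06)
    return m.sum(),np.percentile(w[m],[2,50,98])*1e3 if m.sum() else None
if __name__=="__main__":
    show(); c=robot.read_camera("side"); print("stud end w",stud(c))
    a=c["image"][100:200,320:420,::-1]
    t=robot.read_camera("top")["image"][180:280,270:390,::-1]
    cv2.imwrite(sys.argv[1],np.hstack([cv2.resize(a,(500,500),interpolation=cv2.INTER_CUBIC)[:, :380],cv2.resize(t,(600,500),interpolation=cv2.INTER_CUBIC)[:,:420]]))
E
python3 -m creep '[[[0,0.02,-0.01,0,0],[0,0.035,-0.018,0,0],[0,0.05,-0.026,0,0],[0,0.05,-0.026,0,0]]]' 40; python3 st.py pics/st1.png
```

```text
time: 6.38
eef_pos: [0.5624, 0.0366, 0.1504]
tcp_rot: [0.547, 0.451, -0.449, -0.544]
ft_force: [-14.6, 3.3, 11.9]
grip_width: 0.161
t 6.3833 pos [0.5624 0.0366 0.1504] q [ 0.4235 -0.0551 -0.1581  0.0036 -1.4641 -0.6159] F [-14.5559   3.2667  11.9494] M [ 1.1433  4.8172 -0.025 ] grip 0.16115435133732917
jaw axis yaw rel. hx -179.90077574546365 down [ 0.0048 -0.0017 -1.    ]
tcp in housing rel hinge x,y,z(mm) -133.5343065971799 -0.08336022027590015 -49.58742537526179
stud end w (np.int64(60), array([ 9.7071, 21.567 , 33.1201]))
```

View pics/st1.png

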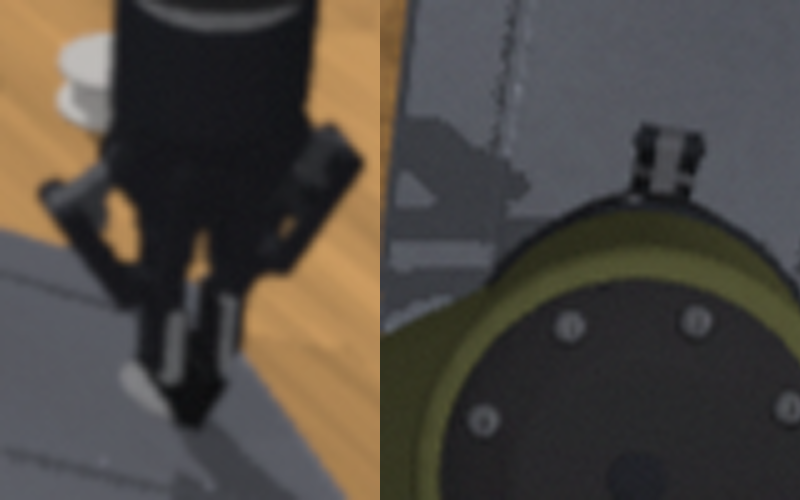

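The stud is now pushed in about 9.7 mm, with both pads holding the bar. I'll start the clockwise turn while keeping the push.

```bash
python3 -m creep '[[[0,0.015,-0.006,0.1,0],[0,0.015,-0.006,0.2,0],[0,0.015,-0.006,0.3,0],[0,0.015,-0.006,0.4,0],[0,0.015,-0.006,0.4,0]]]' 40; python3 st.py pics/st2.png
```

```text
time: 6.9
eef_pos: [0.5631, 0.0362, 0.1514]
tcp_rot: [0.63, 0.327, -0.323, -0.626]
ft_force: [-14.4, 2.4, 15.0]
grip_width: 0.156
t 6.9 pos [0.5631 0.0362 0.1514] q [ 0.4227 -0.0551 -0.1567  0.0044 -1.4643 -1.0389] F [-14.4022   2.4239  14.9748] M [0.7722 4.6689 0.0272] grip 0.1562556027461228
jaw axis yaw rel. hx 155.8202648315645 down [ 0.0063 -0.002  -1.    ]
tcp in housing rel hinge x,y,z(mm) -132.84042739520777 -0.42332625738621227 -48.631267161338585
stud end w (np.int64(46), array([ 9.2402, 20.5392, 33.4232]))
```

View pics/st2.png

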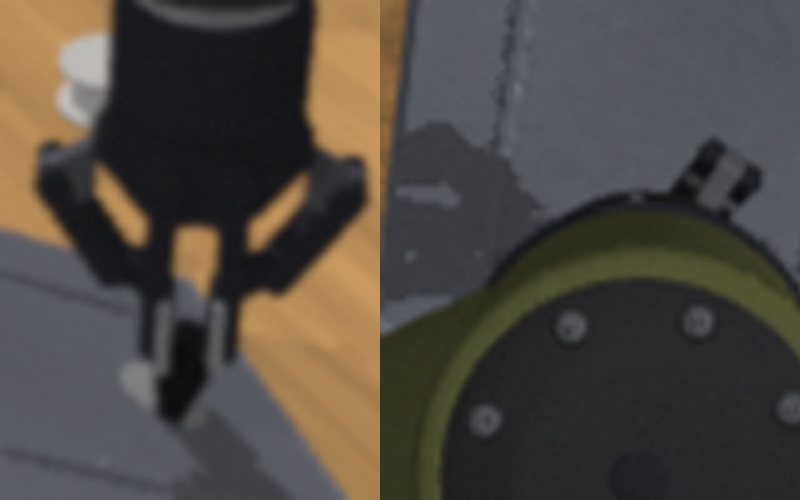

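The bar follows: in the left panel it has swung round between the pads. I'll continue.

```bash
python3 -m creep '[[[0.003,0.02,-0.006,0.1,0],[0.003,0.02,-0.006,0.2,0],[0.003,0.02,-0.006,0.3,0],[0.003,0.02,-0.006,0.4,0],[0.003,0.02,-0.006,0.5,0],[0.003,0.02,-0.006,0.5,0]]]' 40; python3 st.py pics/st3.png
```

```text
time: 7.5
eef_pos: [0.5638, 0.0354, 0.1516]
tcp_rot: [0.692, 0.154, -0.149, -0.689]
ft_force: [-15.0, 1.9, 15.4]
grip_width: 0.14
t 7.5 pos [0.5638 0.0354 0.1516] q [ 0.4217 -0.0544 -0.156   0.0056 -1.4633 -1.5615] F [-14.9748   1.9098  15.4274] M [ 0.4578  4.7725 -0.0789] grip 0.14026919200538274
jaw axis yaw rel. hx 125.8286108549656 down [ 0.0076 -0.0027 -1.    ]
tcp in housing rel hinge x,y,z(mm) -131.94758665389196 -0.9756491400688319 -48.44722778107252
stud end w (np.int64(2), array([55.6371, 56.166 , 56.6949]))
```

View pics/st3.png

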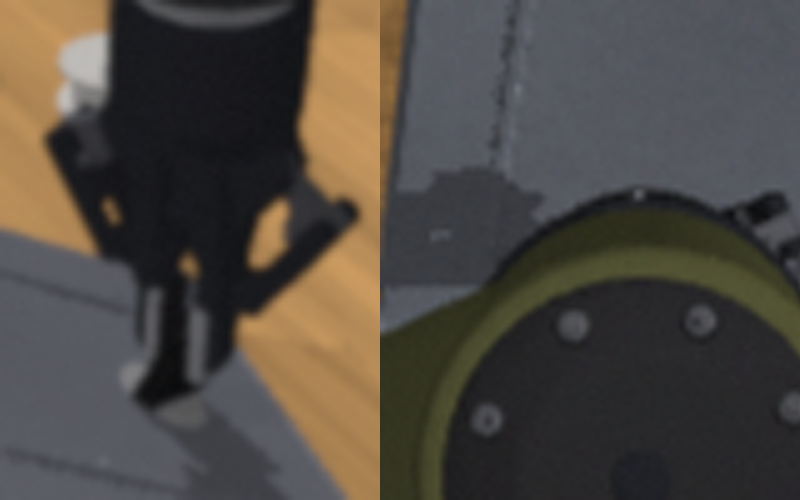

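The bar is around 54° and still held. I'll turn through the rest, to just past 90° of tool yaw.

```bash
python3 -m creep '[[[0.008,0.02,0,0.1,0],[0.008,0.02,0,0.2,0],[0.008,0.02,0,0.3,0],[0.008,0.02,0,0.4,0],[0.008,0.02,0,0.5,0],[0.008,0.02,0,0.6,0],[0.008,0.02,0,0.63,0],[0.008,0.02,0,0.63,0]]]' 40; python3 st.py pics/st4.png
```

```text
time: 8.27
eef_pos: [0.565, 0.0346, 0.151]
tcp_rot: [0.704, -0.076, 0.083, -0.701]
ft_force: [-10.6, -3.0, 11.0]
grip_width: 0.126
t 8.2667 pos [0.565  0.0346 0.151 ] q [ 0.4211 -0.0522 -0.1559  0.0083 -1.4611 -2.2175] F [-10.6325  -3.0257  10.972 ] M [-0.9736  3.3151  0.3188] grip 0.12611214201550106
jaw axis yaw rel. hx 88.22658875525042 down [ 0.0088 -0.0051 -0.9999]
tcp in housing rel hinge x,y,z(mm) -130.6200016094253 -1.547026431124485 -48.99648432808923
stud end w (np.int64(3), array([33.1525, 39.6217, 53.5688]))
```

View pics/st4.png

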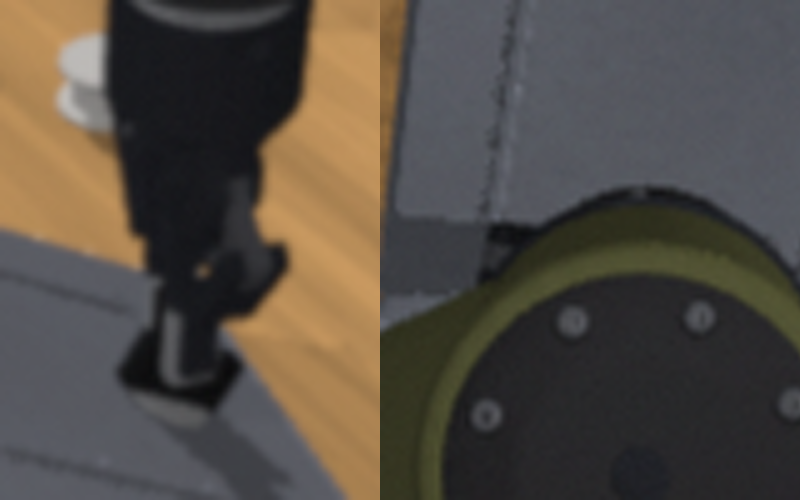

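The bar now lies up and down the slope and is against its stop (yaw 92°, vertical moment rising). I'll open so it springs back, then lift straight up and away.

```bash
python3 -m creep '[[[0,0,0,0,0.2],[0,0,0,0,0.35],[0,0,0,0,0.45],[0,0,0,0,0.45],[0,-0.1,0,0,0.45],[0,-0.25,0,0,0.45],[0,-0.4,0,0,0.45],[0,-0.5,0,0,0.45]]]'; python3 -c "
from plan import *
s,Rm=show(); p=H-.30*hx+.12*hy; p[2]=.27; to(p,s,Rm)"
```

```text
time: 9.03
eef_pos: [0.5647, 0.035, 0.2539]
tcp_rot: [0.704, -0.074, 0.083, -0.701]
ft_force: [0.7, 1.0, 0.3]
grip_width: 0.45
t 9.0333 pos [0.5647 0.035  0.2539] q [ 0.4228 -0.0574  0.0255  0.0094 -1.6453 -2.2157] F [0.6561 1.0392 0.3192] M [ 0.0083 -0.0584  0.0031] grip 0.45032223057255993
jaw axis yaw rel. hx 88.32913635978579 down [ 0.0115 -0.0051 -0.9999]
tcp in housing rel hinge x,y,z(mm) -131.0274672238309 -1.2074605626948973 53.8804857496431
shift frac to [0.4222 0.1865 0.27  ] [-0.8611 -0.0927  0.581 ]
```

```bash
python3 -m creep '[[[-0.2,-0.08,0.1,0,0.45],[-0.35,-0.08,0.25,0,0.45],[-0.5,-0.08,0.4,0,0.45],[-0.65,-0.08,0.55,0,0.45],[-0.86,-0.08,0.58,0,0.45],[-0.86,-0.08,0.58,0,0.45],[-0.86,-0.08,0.58,0,0.45]]]'; python3 - <<'E'
from plan import *
import cv2
s,Rm=show(); ims=[]
for n in("top","side"):
    c=robot.read_camera(n); ims.append(c["image"])
    t=cloud(c); d=t-H
    u=d@s_; v=d@hy; w=d@n_
    m=(u>-.11)&(u<-.03)&(abs(v)<.09)&(abs(w-.006)<.02); P=np.stack([u[m],v[m],w[m]],-1)
    A=np.c_[P[:,:2],np.ones(len(P))]; print(n,"plane",np.linalg.lstsq(A,P[:,2],rcond=None)[0])
    m=(w>.022)&(w<.055)&(abs(u+.14)<.05)&(abs(v)<.05); Q=np.stack([u[m],v[m],w[m]],-1)
    r=cv2.minAreaRect(Q[:,:2].astype(np.float32)*1e3); print("wing",len(Q),r,"top",np.percentile(Q[:,2],[50,95,99]))
    m=w>.036; m&=(abs(u+.14)<.05)&(abs(v)<.05); Q=np.stack([u[m],v[m]],-1); dd=np.linalg.svd(Q-Q.mean(0))[2][0]; print("top bar angle from slope",np.degrees(np.arctan(dd[1]/dd[0])),len(Q))
    for nm,(x,y,z,rr) in {"jar":(.68,.205,.085,.06),"bottle":(.59,-.155,.135,.05)}.items():
        mm=(np.hypot(t[...,0]-x,t[...,1]-y)<rr)&(abs(t[...,2]-z)<.02); Q=t[mm]
        if len(Q): print(nm,len(Q),Q.min(0),Q.max(0))
cv2.imwrite("pics/fin.png",np.vstack([cv2.resize(i[100:300,200:450,::-1],None,fx=1.5,fy=1.5,interpolation=cv2.INTER_CUBIC) for i in ims]))
E
```

```text
time: 9.62
eef_pos: [0.4209, 0.1879, 0.268]
tcp_rot: [0.704, -0.072, 0.082, -0.702]
ft_force: [-0.1, -0.2, -0.1]
grip_width: 0.449
t 9.6167 pos [0.4209 0.1879 0.268 ] q [ 0.87   -0.3363 -0.1888  0.012  -1.7127 -2.6575] F [-0.114  -0.1953 -0.14  ] M [ 0.0149 -0.0634  0.0175] grip 0.44890558684065063
jaw axis yaw rel. hx 88.58575309632053 down [ 0.0126 -0.0035 -0.9999]
tcp in housing rel hinge x,y,z(mm) -301.50863112044 121.08967658305788 67.97385704314767
top plane [0.0015 0.0001 0.0052]
wing 135 ((-137.62240600585938, 0.2247600555419922), (11.929466247558594, 50.40598678588867), 89.7500228881836) top [0.0393 0.0411 0.0416]
top bar angle from slope 0.5973010097490732 110
jar 505 [0.6554 0.1872 0.0651] [0.7125 0.2438 0.0945]
bottle 132 [ 0.575  -0.1759  0.1152] [ 0.5969 -0.153   0.1532]
side plane [-0.0003 -0.0004  0.0058]
wing 225 ((-137.11605834960938, 1.1546359062194824), (13.292421340942383, 50.336585998535156), 88.39700317382812) top [0.0336 0.041  0.0417]
top bar angle from slope -2.276120829568102 88
jar 886 [0.6564 0.1871 0.065 ] [0.7131 0.2449 0.094 ]
bottle 122 [ 0.5744 -0.1777  0.1222] [ 0.5984 -0.1537  0.1525]
```

View pics/fin.png

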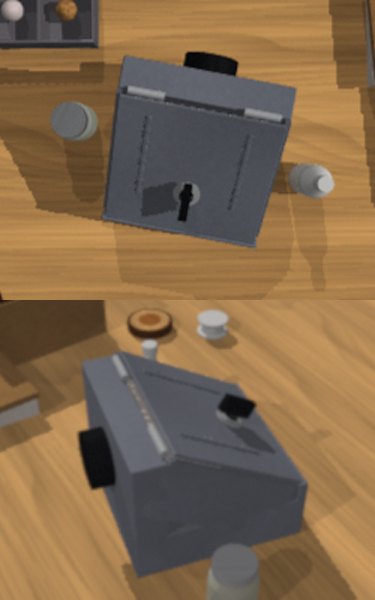

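The wing lies up and down the slope at (187,200) in the upper panel. Its top has come back to about 3 mm below its out position, which is the lock notch. The cover is shut, and the bottle and jar stand where they were. I'll hand in now.

```bash
python3 -c "
from bench import robot
print(robot.hand_in())"
```

```text
the job is handed in; nothing more can be done
None
```

The cover is shut and the stud is locked. I handed the job in at about 9.7 s of the 48 s allowed.

**What I did:** I pushed the cover down beside the wing with closed fingers until it seated at about 15 N. I then gripped the wing with the tool vertical, since the moves allow no tilt. I pushed the stud in about 9.7 mm and turned it clockwise to its stop. Then I opened the fingers, lifted straight up and moved clear.

**Last checks:**
- **Cover:** its plane agrees with fully shut within about 0.002 rad and 1 mm in both cameras.
- **Stud angle:** the wing lies along the slope. The two cameras disagree slightly, at +0.6° (top) and −2.3° (side) off it. That is within the lock range, assuming the side view's error is no larger than it looks.
- **Stud depth:** the top of the wing sits about 2.5–3 mm below its out position, which matches the lock notch.
- **Bottle and jar:** both are upright, and their measured positions haven't changed.
- **Robot:** it touches nothing, with wrist force about 0.

I did not pull on the cover to test the lock.

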